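# Unlock the sample plunger and hold it in the beam position

### The job

Pull the red-handled locking pin straight out of the sample holder and lay it with its shaft in the notch of the pin rest, leaving it lying there. Then press the holder's spring-loaded plunger about 12 mm down, so that its orange pointer stands in the green band, without ever pushing it right down to the bottom, and keep holding it there: the job finishes with the robot still pressing the plunger. Leave the vials standing in their rack.

Things in the scene. Friction and masses are not known exactly. Their poses are not given: they have to be found in the camera images.
- clamp: Sample holder, fixed: grey base plate 18 mm high, x -95 to 55, y -45 to 45 mm. Origin on the bench under the plunger's axis, z up. Two aluminium cheeks (44 mm in x, 8 mm thick, outer faces at y +30 and -30, tops 86 mm above the bench) flank the square steel plunger; both are bored along y. Teal lamp block 62 mm high at x -86 to -46. Yaw within 0.45 rad.
- bore (a point): Mouth of the 10 mm bore in the outer face of the holder's -y cheek, 70 mm above the bench, x = 0. The bore runs along the holder's y through both cheeks and the plunger; the pin is drawn out straight towards the holder's -y and is free after 66 mm.
- scale (a point): Middle of the green band (8 mm high) on the white scale plate, which faces the holder's +x; the red band lies below it. The plate is 22 mm wide, its top 94 mm above the bench. The orange pointer fixed to the plunger moves down in front of it, 12 mm above this point when the plunger is up.
- plunger (a joint): Travel of the spring plunger in m: 0 fully up (it springs back when let go), grows downward, 0.024 at the bottom. The middle of the pointer is in the green band from 0.008 to 0.016; beyond 0.0215 counts as the bottom. Push about 3.4 N at the start, 10.6 N at 0.012, 18 N at the bottom (600 N/m). With the pin in the bore it is blocked after about 4 mm.
- plunger_top (a point): Centre of the flat top of the plunger's round teal head, 40 mm in diameter, 14 mm thick; 126 mm above the bench when up; moves down with the plunger. Press here.
- pin: Loose locking pin, 40 to 85 g, along its own y. Steel shaft 8 mm in diameter from y -45 to +35 mm, collar 18 mm in diameter at y -36 to -32, red round handle 16 mm in diameter at y -86 to -46. At the start it is through the bores, its y along the holder's y, handle on the holder's -y side, axis 69 mm above the bench (1 mm play), origin on the plunger's axis.
- pin_grip (a point): Middle of the pin's red handle, the place to grip: y = -66 mm in the pin's frame.
- rest: Pin rest, a fixed black block 60 mm (x) by 56 mm (y) by 41 mm high, origin on the bench under its centre. Two aluminium walls leaning outward, tops 64 mm above the bench, form on its top an open notch along its y: 13 mm wide at the floor, 29 mm at the top, open at both ends. It stands to the robot's left or right, its y within 0.4 rad of the robot's y.
- rest_seat (a point): Where the pin's origin lies when parked: centre of the notch, 4 mm over its floor, 45 mm above the bench; notch along the rest's y. The shaft lies in the notch and the handle overhangs one end, either one.
- rack: Fixed white vial rack 50 x 104 x 35 mm, on the side where the rest is not. Origin under its centre.
- vial0: Loose vial 22 mm in diameter, 52 mm high, upright in the rack, top 62 mm above the bench; origin under its centre. Bystander.
- vial1: Loose vial 22 mm in diameter, 52 mm high, upright in the rack, top 62 mm above the bench; origin under its centre. Bystander.
- vial2: Loose vial 22 mm in diameter, 52 mm high, upright in the rack, top 62 mm above the bench; origin under its centre. Bystander.
Not all that is in view belongs to the job. Of the things that look like the clamp, the larger one is meant. What is shaped like the pin but blue is not meant.

How it is judged:
By the outcome, as a careful person would: the job done as asked, in the order asked, and still so for the second after the job is handed in, while the arm keeps its last pose, push and grip.
It also fails if it takes over 48 s, if anything falls off the work surface, if the arm or the gripper's body presses on something with over 40 N, if the wrist force passes 120 N, or if a joint passes its speed limit or range.

### The arm

A 6-joint arm with a two-finger parallel gripper is mounted at the origin on the work surface. World frame = base frame: x ahead of the robot, y to its left, z up, the work surface at z = 0. Lengths are in m, angles in rad, forces in N, time in s.
With the tool pointing down it reaches from about 0.375 to 0.925 m from the base axis. Payload 5.7 kg.
Tool frame: the origin (TCP) lies midway between the tips of the shut fingers; the grasp point (between the pads) lies 19 mm behind it (ctrl.grasp_offset is the distance from the TCP to the grasp point, in m); z points along the fingers, y is the line along which they close (so a half turn about z gives the same grasp; the last joint's range is limited). The gripper opens to 85 mm and grips with 20 to 120 N. Pads are 22 mm wide; open, the fingers measure 114 mm over their backs; the gripper's body (76 mm by 85 mm) begins 54 mm behind the grasp point. The pads swing forward as they close: fully open they stand 13 mm farther back than shut.
Start: joints at [1.206, 0.359, 1.51, -0, 1.272, -0.115], TCP at [0.148, 0.581, 0.231] pointing down, gripper open.
Joint ranges: [-2.97, 2.97], [-1.01, 2.36], [0.21, 2.38], [-0.96, 4.11], [0.2, 2.71], [-2.98, 2.98]. Speed limits (rad/s): [2.39, 2.39, 3.14, 3.14, 3.14, 3.14].

### API

Orientations are given as a unit quaternion [x, y, z, w].
In Python, from bench import ctrl gives the robot as it stands.
- The arm moves only by the shell command python3 -m handwheel 'ROWS' [FORCE]. ROWS is JSON, a list that holds one entry, the list of rows, each a list of 7 numbers: the shift along the world's x, y, z scaled (see below), then the turn, a rotation vector about the world's x, y, z scaled (see below), then the opening, from -1 (shut) to 1 (fully open). In form: [[[tx, ty, tz, rx, ry, rz, hand], ...]]. A call has 1 to 12 rows; each row is the pose to reach, as a shift and turn from the pose commanded when the call began; what a row does not reach only later rows make up. The controller multiplies each number of a shift by 500 mm and each number of a turn by 45 degrees. A row lasts 1/10 s, in which the tool goes at most 50 mm and 8.59 degrees, less where a joint would pass 70% of its speed; a pose out of reach is approached as far as the arm can. A call with a number of a shift or a turn outside -1 to 1 is refused whole. A call with a gripper value outside its range is refused whole. The fingers move at their own pace and stop on an object; FORCE is the grip in N (left out, the last holds). Time passes only in rows, so rows that repeat a pose let the fingers close. It gives the time, the measured TCP pose, the force, the opening and the grip force at its end, in the units of the state.
- ctrl.get_obs(): the state, without advancing time (a new reading comes with each control period).
- ctrl.read_camera(name): name is "side" or "top"; returns the picture (420x560x3 uint8, red, green, blue); there is no depth.
- ctrl.camera_info(name): a dict with "fx", "fy", "cx", "cy" (pixels), "k1" (the pictures are not rectified: a ray, as slopes to the right and down, at radius r is drawn at 1 + k1 r^2 times it, then the intrinsics apply), "eye" and "orientation" of the camera in the world. Camera axes: x right, y down, z forward; pixel columns grow to the right and rows downward; lengths in m; the calibration is good to about 2 mm. A picture is of the moment at which its call begins. camera_info takes no time and is no camera call.
- ctrl.sign_off(): hands the job in; it is judged then, once.
The state is a dict: "clock": time; "joint_positions": joint angles; "joint_velocities": joint speeds; "joint_efforts": joint torques, N m; "ee_pos": TCP position; "orientation": TCP orientation; "wrist_force": force on the tool from outside, world axes, zero at the start; "moment": the same for the moment, N m; "opening": finger opening in m; "grasp_force": force on a finger pad.
Only numpy, scipy, OpenCV 4.12 (cv2) and the standard library are available. Lean on these libraries where they do the work, as an engineer would, in place of code of your own. Each camera call takes 0.05 s, during which the arm holds its last target. There are 200 camera calls.

## Working session

There is one attempt and no reset: what is moved stays moved. The work goes in short steps, Python scripts to look and compute and a shell command to move; the robot and the scene stay as the last step left them, time stands still between calls to the robot, and variables do not carry over. Pictures are saved under pics/ and viewed, at most 10 in all, crops included, and the job is handed in when it is done.

```bash
mkdir -p pics; ls
python3 - <<'E'
from bench import ctrl
import cv2
for n in("top","side"):
    im=ctrl.read_camera(n); cv2.imwrite(f"pics/{n}0.png",im[:,:,::-1]); print(n,ctrl.camera_info(n))
o=ctrl.get_obs();print(o)
print(ctrl.grasp_offset)
E
```

```text
pics
top {'fx': 381.6117772943884, 'fy': 381.6117772943884, 'cx': 281.50348845371025, 'cy': 209.98525002586, 'k1': -0.03199225346233269, 'eye': array([0.38117283, 0.0160257 , 1.0914902 ]), 'orientation': array([-0.70238845,  0.70707471, -0.06029798,  0.0553171 ])}
side {'fx': 430.45699720971913, 'fy': 430.45699720971913, 'cx': 278.2803256778931, 'cy': 208.86471391446216, 'k1': -0.022496954781951677, 'eye': array([ 0.14263547, -0.66516449,  0.614316  ]), 'orientation': array([ 0.84347967, -0.24452529,  0.12617982, -0.46133295])}
{'clock': 0.1, 'joint_positions': array([ 1.20591583e+00,  3.59454297e-01,  1.51134108e+00, -2.60336151e-06,
        1.27251087e+00, -1.15085617e-01]), 'joint_velocities': array([-3.89095949e-05, -1.13348347e-03, -2.74573222e-03, -3.65939099e-04,
       -2.61474519e-04,  6.09374741e-04]), 'joint_efforts': array([-8.04545489e-04, -5.28650987e+01, -2.79349673e+01, -3.16813785e-04,
        5.06463359e-03, -2.39240478e-06]), 'ee_pos': array([0.14809821, 0.58078917, 0.23051853]), 'orientation': array([ 1.24572547e-01,  9.92210132e-01, -8.32538975e-04, -2.02440672e-04]), 'wrist_force': array([-0.0890439 , -0.02338437,  0.29593705]), 'moment': array([ 0.01156167, -0.00744167, -0.0111676 ]), 'grasp_force': 0.0, 'opening': 0.08553590058161256}
0.0187
```

View pics/top0.png

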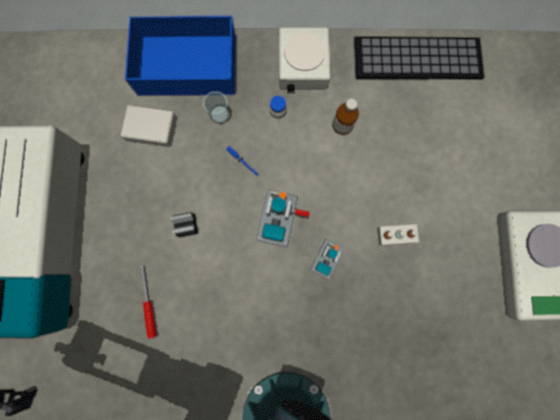

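View pics/side0.png

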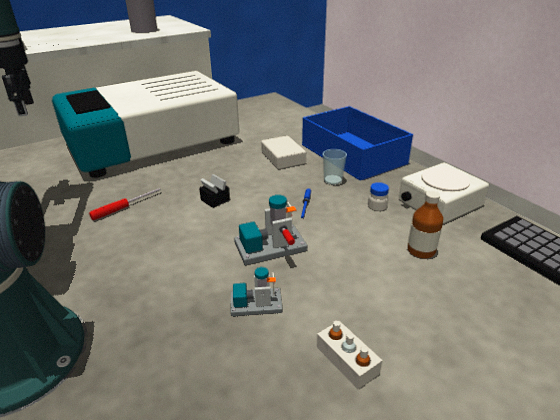

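The top view shows two clamp-like things: the large one at (278,218) with the red pin handle at (302,213), and a small one at (327,259). The larger is the one meant. The blue pin at (242,160) and the screwdriver at (150,320) are not. The rest is at (184,224) and the rack at (398,234). In the side view the clamp is at (270,230), the handle at (286,236) and the rest at (214,190).

```bash
cat > h.py <<'E'
import numpy as np, cv2
from scipy.spatial.transform import Rotation as R
from bench import ctrl
INF={n:ctrl.camera_info(n) for n in("top","side")}
def ray(n,u,v):
    c=INF[n]; d=np.array([(u-c["cx"])/c["fx"],(v-c["cy"])/c["fy"]]); s=d.copy()
    for _ in range(10): s=d/(1+c["k1"]*(s@s))
    r=R.from_quat(c["orientation"]).apply([*s,1]); return np.array(c["eye"]),r/np.linalg.norm(r)
def plane(n,u,v,z):
    e,r=ray(n,u,v); return e+r*(z-e[2])/r[2]
def proj(n,p):
    c=INF[n]; q=R.from_quat(c["orientation"]).inv().apply(np.array(p)-c["eye"]); s=q[:2]/q[2]
    return s*(1+c["k1"]*(s@s))*c["fx"]+[c["cx"],c["cy"]]
def tri(a,b):
    (e,r),(f,s)=ray("top",*a),ray("side",*b)
    t=np.linalg.lstsq(np.c_[r,-s],f-e,rcond=None)[0]; p,q=e+r*t[0],f+s*t[1]
    return (p+q)/2,np.linalg.norm(p-q)
def blobs(im,lo,hi,box,amin=12):
    x0,y0,x1,y1=box; hsv=cv2.cvtColor(im,cv2.COLOR_RGB2HSV)[y0:y1,x0:x1]
    m=cv2.inRange(hsv,np.array(lo),np.array(hi)); n,l,st,ce=cv2.connectedComponentsWithStats(m)
    out=[]
    for i in range(1,n):
        if st[i,4]>=amin:
            pts=np.argwhere(l==i)[:,::-1].astype(np.float32)+[x0,y0]
            out.append((st[i,4],ce[i]+[x0,y0],cv2.minAreaRect(pts.astype(np.float32)),pts))
    return out
E
python3 - <<'E'
from h import *
T=cv2.cvtColor(cv2.imread("pics/top0.png"),4);S=cv2.cvtColor(cv2.imread("pics/side0.png"),4)
for n,im,box in(("top",T,(245,180,320,250)),("side",S,(230,185,320,265))):
  for nm,lo,hi in(("red",(0,170,80),(6,255,255)),("red2",(172,150,80),(180,255,255)),("orange",(7,170,120),(20,255,255)),("teal",(80,120,40),(100,255,255))):
    for b in blobs(im,lo,hi,box,5): print(n,nm,b[0],b[1].round(1),[np.round(x,1) for x in b[2]])
for n,im,box in(("top",T,(160,200,210,250)),("side",S,(190,165,240,215))):
  for nm,lo,hi in(("black",(0,0,0),(180,255,50)),("alu",(0,0,135),(180,60,255))):
    for b in blobs(im,lo,hi,box,5): print(n,nm,b[0],b[1].round(1),[np.round(x,1) for x in b[2]])
a=np.hstack([cv2.resize(T[185:255,165:345][:, :],None,fx=4,fy=4,interpolation=2)])
b=cv2.resize(S[165:235,190:320],None,fx=4,fy=4,interpolation=2)
c=np.vstack([a,np.pad(b,((0,0),(0,a.shape[1]-b.shape[1]),(0,0)))]);cv2.imwrite("pics/crop.png",c[:,:,::-1])
E
```

```text
top red 62 [301.9 212.9] [array([301.7, 212.8]), array([13.1,  4.5]), np.float64(11.3)]
top orange 24 [282.2 194.8] [array([282., 195.]), array([6., 4.]), np.float64(90.0)]
top teal 171 [278.1 204.6] [array([277.9, 204.7]), array([13.9, 13.9]), np.float64(26.6)]
top teal 295 [273.3 231.8] [array([273.3, 231.5]), array([20.7, 14.8]), np.float64(12.5)]
side red 102 [288.  236.3] [array([288.2, 236.4]), array([16.1,  7.2]), np.float64(63.4)]
side orange 44 [290.5 208.8] [array([290.3, 208.7]), array([4.7, 9.4]), np.float64(78.7)]
side teal 206 [277.3 201.5] [array([277.5, 201.5]), array([13., 17.]), np.float64(90.0)]
side teal 568 [250.4 236.9] [array([250.6, 237. ]), array([29.5, 21.6]), np.float64(77.5)]
top black 161 [188.  226.9] [array([185.7, 225.1]), array([19.2, 21.4]), np.float64(78.7)]
top alu 886 [195.5 227. ] [array([189. , 224.5]), array([49., 40.]), np.float64(90.0)]
top alu 88 [174.6 217.6] [array([175.6, 215.8]), array([12. , 25.4]), np.float64(62.2)]
top alu 10 [161.6 225.6] [array([161.5, 225.5]), array([3., 3.]), np.float64(90.0)]
side black 431 [214.1 196. ] [array([214.5, 196.5]), array([21., 29.]), np.float64(90.0)]
side alu 1923 [214.6 188. ] [array([214.5, 189.5]), array([49., 49.]), np.float64(90.0)]
```

View pics/crop.png

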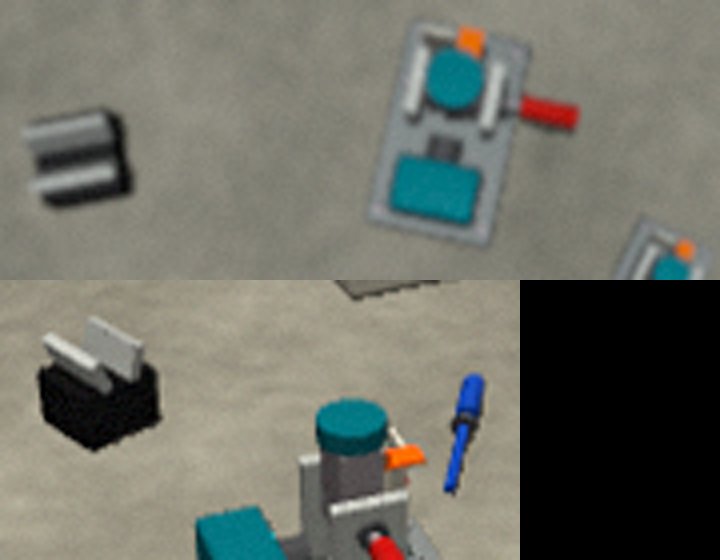

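The crop confirms it. The clamp with the red pin is clearly the larger one, and the rest's notch runs roughly along y at top (184,224).

Run:
```python
from h import *
p=lambda *a:print(*[np.round(x,4) if not isinstance(x,str) else x for x in a])
p("head",plane("top",278.1,204.6,.126)); p("tri",*tri((278.1,204.6),(277.3,198.5)))
h=plane("top",301.9,212.9,.077); p("handle z.077(top)",h); p("handle tri",*tri((301.9,212.9),(288,236.3)))
p("lamp",plane("top",273.3,231.8,.06)); p("pointer",*tri((282.2,194.8),(290.5,208.8)))
T=cv2.cvtColor(cv2.imread("pics/top0.png"),4)
b=blobs(T,(0,170,80),(6,255,255),(245,180,320,250))[0][3]
vx,vy,x,y=cv2.fitLine(b,cv2.DIST_L2,0,.01,.01).ravel()
d=plane("top",x+8*vx,y+8*vy,.075)-plane("top",x-8*vx,y-8*vy,.075); p("handle dir",d/np.linalg.norm(d), "yaw",np.arctan2(d[0],-d[1]))
a=plane("top",278.1,204.6,.126)-plane("top",273.3,231.8,.062); p("x axis yaw",np.arctan2(a[1],a[0]),np.linalg.norm(a))
k=lambda n,c,o,z:plane(n,o[0]+c[0]/4,o[1]+c[1]/4,z)
o=(165,185)
p("top walls",*[k("top",c,o,.064) for c in((23,128),(103,112),(33,190),(115,175))]); p("floor",*[k("top",c,o,.041) for c in((38,163),(117,148))])
o=(190,95)
p("side walls",*[k("side",c,o,.064) for c in((90,318),(143,348),(45,337),(112,382))])
gr=cv2.cvtColor(T,cv2.COLOR_RGB2GRAY)
print(gr[212:238,168:200])
```

```text
head [0.5547 0.0173 0.126 ]
tri [0.5561 0.0166 0.1259] 0.0029
handle z.077(top) [ 0.5404 -0.0466  0.077 ]
handle tri [ 0.5426 -0.0475  0.0694] 0.0021
lamp [0.4916 0.0308 0.06  ]
pointer [0.5862 0.0065 0.0946] 0.0012
handle dir [-0.2166 -0.9763  0.    ] yaw -0.2184
x axis yaw -0.2104 0.091
top walls [0.5333 0.3099 0.064 ] [0.544  0.2556 0.064 ] [0.4909 0.3014 0.064 ] [0.5008 0.2461 0.064 ]
floor [0.5122 0.305  0.041 ] [0.5223 0.2505 0.041 ]
side walls [0.529 0.304 0.064] [0.5407 0.2468 0.064 ] [0.4927 0.2961 0.064 ] [0.5048 0.2178 0.064 ]
[[130 129 131 130 129 129 130 129 130 131 133 129 129 128 125 123 117 111
  106 105 105 103  91  89  94 111 118 127 132 133 133 135]
 [132 130 134 128 130 130 123 126 128 124 122 118 107 108 109 106 102  99
   98 108 115 118 101  75  60  72  92 107 124 130 131 129]
 [132 130 132 129 126 119 116 105 106 105 103 103  99 102 106 112 120 130
  134 137 143 145 123  81  41  36  55  87 118 130 128 130]
 [132 134 130 127 116 109 102 101 102 103 115 119 128 131 137 141 151 152
  153 152 151 150 130  88  45  17  31  72 114 130 131 133]
 [134 132 136 132 124 12
[... 2202 characters left out ...]
2  28  24  25  10  14  47  87 123]
 [126 131 130 132 143 144 134 105  80  72  57  54  47  41  35  33  33  30
   24  29  23  27  24  26  28  35  36  44  51  74 103 130]
 [127 132 135 134 139 141 129  95  52  34  33  32  31  30  26  26  28  31
   23  28  31  29  43  52  56  67  74  84  95 110 126 136]
 [131 131 134 136 138 141 132 104  68  45  26  20  23  28  26  26  31  47
   52  62  68  75  85  97 107 109 114 118 128 132 136 136]
 [127 134 133 138 137 140 136 117  96  76  57  46  49  51  60  67  75  87
   98 107 110 115 120 126 128 130 129 132 135 136 135 135]
 [127 134 135 137 139 144 137 131 123 111  98  91  92 102 103 108 112 121
  126 131 129 134 132 134 133 131 131 134 131 134 139 137]]
```

Measurements agree with the given sizes:
- **Clamp:** about (0.555, 0.017), yaw -0.214.
- **Handle:** z 0.069, as specified.
- **Rest seat:** about (0.517, 0.277), yaw 0.185.

I'll move above the handle now.

```bash
python3 -m handwheel '[[[0.4,-0.64,0,0,0,-0.978,0.1],[0.4,-0.64,0,0,0,-0.978,0.1],[0.4,-0.64,0,0,0,-0.978,0.1],[0.4,-0.64,0,0,0,-0.978,0.1],[0.4,-0.64,0,0,0,-0.978,0.1],[0.4,-0.64,0,0,0,-0.978,0.1],[0.4,-0.64,0,0,0,-0.978,0.1],[0.4,-0.64,0,0,0,-0.978,0.1],[0.4,-0.64,0,0,0,-0.978,0.1],[0.4,-0.64,0,0,0,-0.978,0.1]]]' 40
python3 -m handwheel '[[[0.386,-0.625,-0.06,0,0,-0.978,0.1],[0.386,-0.625,-0.06,0,0,-0.978,0.1],[0.386,-0.625,-0.06,0,0,-0.978,0.1],[0.386,-0.625,-0.06,0,0,-0.978,0.1],[0.386,-0.625,-0.06,0,0,-0.978,0.1],[0.386,-0.625,-0.06,0,0,-0.978,0.1],[0.386,-0.625,-0.06,0,0,-0.978,0.1],[0.386,-0.625,-0.06,0,0,-0.978,0.1],[0.386,-0.625,-0.06,0,0,-0.978,0.1],[0.386,-0.625,-0.06,0,0,-0.978,0.1],[0.386,-0.625,-0.06,0,0,-0.978,0.1]]]'
python3 - <<'E'
from h import *
o=ctrl.get_obs(); M=R.from_quat(o["orientation"]).as_matrix(); print(o["joint_positions"].round(3),M.round(4))
E
```

```text
clock: 1.1
ee_pos: [0.3483, 0.261, 0.2311]
orientation: [0.488, 0.873, -0.0, -0.0]
wrist_force: [0.2, 0.4, 0.4]
opening: 0.0468
grasp_force: 0.0
clock: 2.2
ee_pos: [0.5402, -0.049, 0.2011]
orientation: [0.778, 0.628, -0.0, -0.001]
wrist_force: [-0.2, -0.7, 0.2]
opening: 0.0471
grasp_force: 0.0
[-2.180e-01  3.080e-01  1.671e+00  1.000e-03  1.164e+00 -5.000e-03] [[ 2.117e-01  9.773e-01 -1.400e-03]
 [ 9.773e-01 -2.117e-01  9.000e-04]
 [ 6.000e-04 -1.600e-03 -1.000e+00]]
```

```bash
python3 -m handwheel '[[[0,0,-0.15,0,0,0,0.1],[0,0,-0.15,0,0,0,0.1],[0,0,-0.25,0,0,0,0.1],[0,0,-0.302,0,0,0,0.1],[0,0,-0.302,0,0,0,0.1],[0,0,-0.302,0,0,0,0.1]]]'
python3 - <<'E'
from h import *
for n in("top","side"):
    im=ctrl.read_camera(n); cv2.imwrite(f"pics/{n}1.png",im[:,:,::-1])
a=[cv2.resize(cv2.imread("pics/top1.png")[170:245,250:350],None,fx=4,fy=4),cv2.resize(cv2.imread("pics/side1.png")[180:255,240:340],None,fx=4,fy=4)]
cv2.imwrite("pics/c1.png",np.hstack(a)); print(ctrl.get_obs()["ee_pos"],ctrl.get_obs()["wrist_force"])
E
```

```text
clock: 2.8
ee_pos: [0.541, -0.0499, 0.0508]
orientation: [0.778, 0.628, -0.0, -0.0]
wrist_force: [0.8, 0.8, 0.2]
opening: 0.0468
grasp_force: 0.0
[ 0.54269931 -0.05076695  0.05214781] [0.11512564 0.30762151 0.30292781]
```

View pics/c1.png

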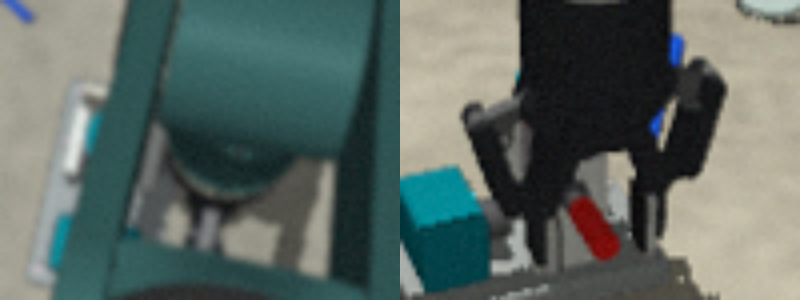

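The side crop shows the fingers standing on both sides of the red handle (crop pixel ~(595,228)). Closing now.

```bash
python3 -m handwheel '[[[0,0,0,0,0,0,-1],[0,0,0,0,0,0,-1],[0,0,0,0,0,0,-1],[0,0,0,0,0,0,-1],[0,0,0,0,0,0,-1],[0,0,0,0,0,0,-1],[0,0,0,0,0,0,-1],[0,0,0,0,0,0,-1]]]' 40
```

```text
clock: 3.7
ee_pos: [0.5421, -0.0513, 0.0505]
orientation: [0.779, 0.627, 0.0, 0.0]
wrist_force: [2.2, 0.2, 5.5]
opening: 0.0142
grasp_force: 39.4
```

```bash
python3 -m handwheel '[[[-0.002,-0.010,0.002,0,0,0,-1],[-0.004,-0.020,0.002,0,0,0,-1],[-0.006,-0.029,0.002,0,0,0,-1]]]' 50
```

```text
clock: 4.0
ee_pos: [0.5382, -0.066, 0.0512]
orientation: [0.779, 0.627, 0.0, -0.0]
wrist_force: [2.8, 1.3, 2.5]
opening: 0.0139
grasp_force: 48.9
```

```bash
python3 -m handwheel '[[[-0.004,-0.020,0,0,0,0,-1],[-0.0085,-0.039,0,0,0,0,-1],[-0.013,-0.059,0,0,0,0,-1],[-0.017,-0.078,0,0,0,0,-1],[-0.021,-0.098,0,0,0,0,-1],[-0.0255,-0.117,0,0,0,0,-1],[-0.030,-0.137,0,0,0,0,-1],[-0.034,-0.156,0,0,0,0,-1],[-0.034,-0.156,0,0,0,0,-1],[-0.034,-0.156,0,0,0,0,-1]]]'
python3 - <<'E'
from h import *
for n in("top","side"):
    im=ctrl.read_camera(n); cv2.imwrite(f"pics/{n}2.png",im[:,:,::-1])
a=[cv2.resize(cv2.imread("pics/top2.png")[180:255,265:365],None,fx=4,fy=4),cv2.resize(cv2.imread("pics/side2.png")[190:265,240:340],None,fx=4,fy=4)]
cv2.imwrite("pics/c2.png",np.hstack(a)); o=ctrl.get_obs();print(o["ee_pos"],o["wrist_force"],o["moment"])
E
```

```text
clock: 5.0
ee_pos: [0.5211, -0.1438, 0.0512]
orientation: [0.779, 0.627, -0.0, -0.0]
wrist_force: [-0.4, 0.0, -0.8]
opening: 0.0139
grasp_force: 48.7
[ 0.52121102 -0.1433705   0.05122073] [ 0.19780254  0.26969861 -0.63762158] [-0.04078011 -0.03417262  0.02387622]
```

View pics/c2.png

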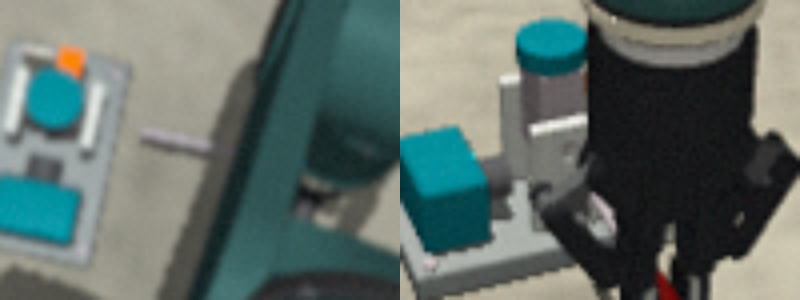

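The pin is free and straight. In the top crop the shaft tip is at (145,133), clear of the cheek, and in the side crop the bore is empty. Next I'll lift and carry it over to the rest.

```bash
python3 -m handwheel '[[[0,0,0.1,0,0,0,-1],[0,0,0.2,0,0,0,-1],[0,0,0.28,0,0,0,-1],[0.018,0.08,0.28,0,0,0.06,-1],[0.018,0.16,0.28,0,0,0.15,-1],[0.018,0.25,0.28,0,0,0.25,-1],[0.018,0.34,0.28,0,0,0.35,-1],[0.018,0.43,0.28,0,0,0.45,-1],[0.018,0.52,0.28,0,0,0.503,-1],[0.018,0.61,0.28,0,0,0.503,-1],[0.018,0.703,0.28,0,0,0.503,-1],[0.018,0.703,0.28,0,0,0.503,-1]]]'
python3 -m handwheel '[[[0,0,-0.07,0,0,0,-1],[0,0,-0.14,0,0,0,-1],[0,0,-0.20,0,0,0,-1],[0,0,-0.23,0,0,0,-1],[0,0,-0.23,0,0,0,-1],[0,0,-0.23,0,0,0,-1]]]'
python3 - <<'E'
from h import *
for n in("top","side"):
    im=ctrl.read_camera(n); cv2.imwrite(f"pics/{n}3.png",im[:,:,::-1])
a=[cv2.resize(cv2.imread("pics/top3.png")[190:250,160:240],None,fx=5,fy=5,interpolation=2),cv2.resize(cv2.imread("pics/side3.png")[160:220,190:270],None,fx=5,fy=5,interpolation=2)]
cv2.imwrite("pics/c3.png",np.hstack(a)); o=ctrl.get_obs();print(o["ee_pos"],o["wrist_force"],o["moment"])
M=R.from_quat(o["orientation"]).as_matrix();print(np.arctan2(M[1,1],M[0,1]))
E
```

```text
clock: 6.3
ee_pos: [0.5297, 0.2137, 0.1914]
orientation: [0.639, 0.77, 0.001, -0.001]
wrist_force: [-0.7, -0.5, 0.2]
opening: 0.0142
grasp_force: 49.0
clock: 6.9
ee_pos: [0.5303, 0.2078, 0.0764]
orientation: [0.641, 0.768, -0.0, -0.0]
wrist_force: [-0.4, -0.4, -1.3]
opening: 0.0144
grasp_force: 49.0
[0.53127867 0.20803187 0.07748075] [ 0.70774246 -0.15877    -0.34862547] [-0.03559207 -0.04390062  0.00126093]
0.17986275684278194
```

View pics/c3.png

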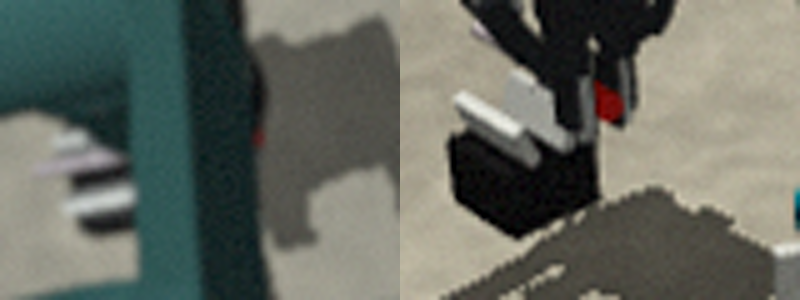

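The pin hovers over the rest. In the top crop the tip is at (37,170), near the notch line, and in the side crop it appears at (480,33). I'll check it numerically.

Run:
```python
from h import *
print("tip",plane("top",160+37/5,190+170/5,.096), "tri",tri((160+37/5,190+170/5),(190+(474-400)/5,160+30/5)))
yw=.185; ax=np.array([-np.sin(yw),np.cos(yw),0])
g=np.array([.5308,.208,.096]); print("exp tip",g+.105*ax, "seat-line tip",np.array([.517,.277,0])+.035*ax)
# wall band ends, left ends of walls in crop
for c in((37,170),(55,140),(70,205),(62,180)): print(plane("top",160+c[0]/5,190+c[1]/5,.064))
```

```text
tip [0.51003972 0.3088268  0.096     ] tri (array([0.51127711, 0.30969638, 0.09213983]), np.float64(0.0015678822946123383))
exp tip [0.51148561 0.31120831 0.096     ] seat-line tip [0.51056187 0.31140277 0.        ]
[0.51418214 0.31823888 0.064     ]
[0.53058439 0.30907923 0.064     ]
[0.49498649 0.29953309 0.064     ]
[0.50863799 0.30440352 0.064     ]
```

Everything agrees within 2 mm, so I'll lower it.

```bash
python3 -m handwheel '[[[0,0,-0.03,0,0,0,-1],[0,0,-0.06,0,0,0,-1],[0,0,-0.08,0,0,0,-1],[0,0,-0.090,0,0,0,-1],[0,0,-0.097,0,0,0,-1],[0,0,-0.097,0,0,0,-1]]]'; python3 -m handwheel '[[[0,0,0,0,0,0,-1],[0,0,-0.004,0,0,0,-1],[0,0,-0.004,0,0,0,-1]]]'
```

```text
clock: 7.6
ee_pos: [0.5306, 0.2079, 0.0279]
orientation: [0.641, 0.768, 0.0, 0.0]
wrist_force: [-0.9, -1.2, -0.1]
opening: 0.0142
grasp_force: 49.0
clock: 7.9
ee_pos: [0.5309, 0.2079, 0.0263]
orientation: [0.641, 0.768, 0.0, 0.0]
wrist_force: [-0.7, -1.3, 5.0]
opening: 0.0142
grasp_force: 49.5
```

```bash
python3 -m handwheel '[[[0,0,0,0,0,0,-0.5],[0,0,0,0,0,0,-0.3],[0,0,0,0,0,0,0.1],[0,0,0,0,0,0,0.1],[0,0,0,0,0,0,0.1],[0,0,0,0,0,0,0.1]]]'; python3 -m handwheel '[[[0,0,0.05,0,0,0,0.1],[0,0,0.15,0,0,0,0.1],[0,0,0.25,0,0,0,0.1],[0,0,0.35,0,0,0,0.1],[0,-0.15,0.35,0,0,0,-1],[0,-0.25,0.35,0,0,0,-1],[0,-0.25,0.35,0,0,0,-1]]]'
python3 - <<'E'
from h import *
for n in("top","side"):
    im=ctrl.read_camera(n); cv2.imwrite(f"pics/{n}4.png",im[:,:,::-1])
a=[cv2.resize(cv2.imread("pics/top4.png")[190:250,160:240],None,fx=5,fy=5,interpolation=2),cv2.resize(cv2.imread("pics/side4.png")[160:220,190:270],None,fx=5,fy=5,interpolation=2)]
cv2.imwrite("pics/c4.png",np.hstack(a))
E
```

```text
clock: 8.5
ee_pos: [0.5303, 0.2078, 0.0257]
orientation: [0.641, 0.768, -0.0, -0.0]
wrist_force: [0.3, -0.3, -0.1]
opening: 0.047
grasp_force: 0.0
clock: 9.2
ee_pos: [0.5301, 0.0801, 0.2015]
orientation: [0.641, 0.768, -0.0, 0.001]
wrist_force: [0.3, 0.6, 0.0]
opening: 0.0039
grasp_force: 0.0
```

View pics/c4.png

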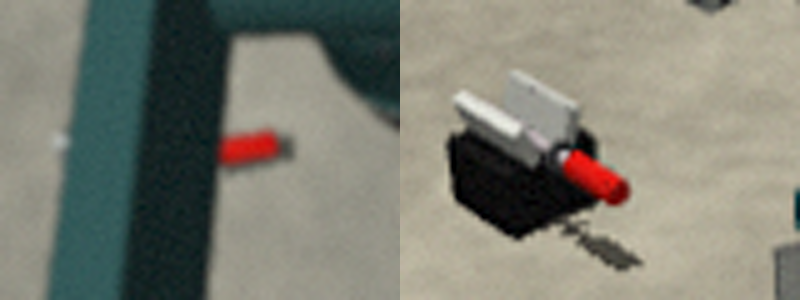

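The pin lies level in the notch: in the side crop the collar is just outside the block at (560,155) and the handle overhangs at (595,178). Next, the closed fingertips go over the plunger head.

```bash
python3 -m handwheel '[[[0.05,-0.08,0,0,0,0,-1],[0.05,-0.131,0,0,0,0,-1],[0.05,-0.131,-0.05,0,0,0,-1],[0.05,-0.131,-0.1,0,0,0,-1],[0.05,-0.131,-0.13,0,0,0,-1],[0.05,-0.131,-0.136,0,0,0,-1],[0.05,-0.131,-0.136,0,0,0,-1],[0.05,-0.131,-0.136,0,0,0,-1]]]'; python3 -m handwheel '[[[0,0,-0.006,0,0,0,-1],[0,0,-0.010,0,0,0,-1],[0,0,-0.014,0,0,0,-1],[0,0,-0.014,0,0,0,-1]]]'
```

```text
clock: 10.1
ee_pos: [0.5561, 0.0178, 0.1335]
orientation: [0.641, 0.768, 0.0, 0.0]
wrist_force: [0.1, -0.6, 0.9]
opening: 0.0
grasp_force: 0.0
clock: 10.5
ee_pos: [0.5556, 0.0174, 0.126]
orientation: [0.641, 0.768, 0.0, 0.0]
wrist_force: [-0.0, 0.6, 3.1]
opening: -0.0003
grasp_force: 1.7
```

```bash
python3 -m handwheel '[[[0,0,-0.004,0,0,0,-1],[0,0,-0.008,0,0,0,-1],[0,0,-0.012,0,0,0,-1],[0,0,-0.016,0,0,0,-1],[0,0,-0.020,0,0,0,-1],[0,0,-0.020,0,0,0,-1],[0,0,-0.020,0,0,0,-1]]]'
```

```text
clock: 11.2
ee_pos: [0.5556, 0.0174, 0.1164]
orientation: [0.641, 0.768, 0.0, 0.0]
wrist_force: [-1.8, 0.8, 8.4]
opening: -0.0001
grasp_force: 4.6
```

```bash
python3 -m handwheel '[[[0,0,-0.003,0,0,0,-1],[0,0,-0.0056,0,0,0,-1],[0,0,-0.0056,0,0,0,-1],[0,0,-0.0056,0,0,0,-1],[0,0,-0.0056,0,0,0,-1]]]'
python3 - <<'E'
from h import *
S=ctrl.read_camera("side"); cv2.imwrite("pics/side5.png",S[:,:,::-1])
cv2.imwrite("pics/c5.png",np.hstack([cv2.resize(S[185:245,250:320],None,fx=6,fy=6,interpolation=2),cv2.resize(S[310:390,305:390],(380,360))])[:,:,::-1])
o=ctrl.get_obs();print(o["ee_pos"],o["wrist_force"])
for b in blobs(S,(7,170,120),(20,255,255),(270,190,320,240),5): print(b[0],b[1])
p0,_=tri((282.2,194.8),(290.5,208.8)); print("pred", [proj("side",p0-[0,0,d]) for d in(.008,.012,.016)])
E
```

```text
clock: 11.7
ee_pos: [0.5556, 0.0174, 0.1139]
orientation: [0.641, 0.768, 0.0, 0.0]
wrist_force: [-2.3, 0.3, 10.6]
opening: -0.0003
grasp_force: 5.4
[0.55561382 0.01736146 0.11388552] [-2.7263195   0.72754881 11.56660298]
43 [290.13953488 213.55813953]
pred [array([290.76138373, 211.74630246]), array([290.75605487, 213.23970252]), array([290.75074325, 214.72638884])]
```

View pics/c5.png

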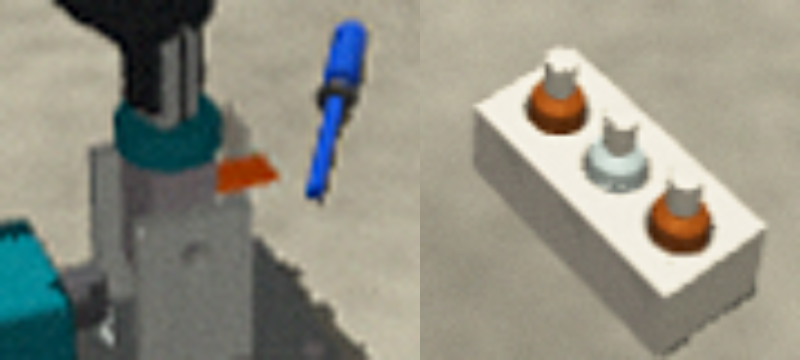

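The fingers press the teal head at crop (170,130) and the pointer is at side row 213.56, which is about 12.8 mm down. The force of about 11 N also indicates 12–13 mm, and the three vials are still standing. Handing in.

```bash
python3 -c "
from bench import ctrl
print(ctrl.sign_off())"
```

```text
the job is handed in; nothing more can be done
None
```

The job is handed in: the pin lies in the rest's notch, the robot is still holding the plunger about 12–13 mm down (pointer in the green band by camera and force estimate), and the vials are standing in their rack.

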